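# Find the pitch of a wooden vice screw with comb leaves

### The arm

A 6-joint arm with a two-finger parallel gripper is mounted at the origin on the work surface. World frame = base frame: x ahead of the robot, y to its left, z up, the work surface at z = 0. Lengths are in m, angles in degrees, forces in N, time in s.
With the tool pointing down it reaches from about 0.35 to 0.925 m from the base axis. Payload 6.4 kg.
Tool frame: the origin (TCP) lies at the very end of the fingers, on their centre line; the grasp point (between the pads) lies 19 mm behind it (grip_point_offset is the distance from the TCP to the grasp point, in m); z points along the fingers, y is the line along which they close (so a half turn about z gives the same grasp; the last joint's range is limited). The gripper opens to 94 mm and grips with 3 to 60 N. Pads are 16 mm wide; open, the fingers measure 119 mm over their backs; the gripper's body (75 mm by 177 mm) begins 78 mm behind the grasp point.
Start: joints at [-9.975, 14.043, 89.255, -0, 76.702, -9.975], TCP at [0.65, 0, 0.205] pointing down, gripper open.
Joint ranges: [-179.41, 179.41], [-58.25, 129.5], [7.25, 145.43], [-54.29, 234.29], [11.92, 165.04], [-157.13, 157.13]. Speed limits (degrees/s): [147.25, 147.25, 180, 180, 180, 180].

### API

Orientations are given as a 3x3 rotation matrix whose columns are the frame's x, y, z axes.
In Python, from station import state, camera, camera_model, sign_off, grip_point_offset gives the robot as it stands.
- The arm moves only by the shell command python3 -m crank [OPENING] [FORCE], which reads ROWS from standard input. ROWS is a JSON list of rows, 1 to 10 of them, each an object with the fields trans (a list: dx, dy, dz in shares of the most that a row can go, 1 being 50 mm), rotvec (a list: a rotation vector rx, ry, rz in normalised numbers (1 is 60 degrees)); a field left out counts as zero; each row shifts and turns the commanded pose from where the row before left it, along the tool's axes as they then stand; what a row does not reach is not made up. A row lasts 1/10 s, in which the tool goes at most 0.05 m and 8.59 degrees, less where a joint would pass 70% of its speed; a pose out of reach is approached as far as the arm can. OPENING is the finger opening in m, set as the command begins (- or left out keeps the last). The fingers move at their own pace and stop on an object; FORCE is the grip in N (left out, the last holds). Time passes only in rows, so rows that do not move let the fingers close. It prints the time, the measured TCP pose, the force, the opening and the grip force at its end. A shift or turn number past 1, either way, is cut back to 1. Input that does not fit is refused with a message, and nothing moves.
- state(): the state, without advancing time (a new reading comes with each control period).
- camera(name): name is "scene" or "side" or "wrist"; returns (picture, depth): 420x560x3 uint8, blue, green, red; 420x560 float32, m along the optical axis (not along the pixel's ray), 0 where there is no reading.
- camera_model(name): a dict with "vertical_fov" (degrees; the focal length in pixels is half the picture's height over the tangent of half this angle, whatever the lens; pixels are square), "cx", "cy" (the principal point, pixels), "world_to_cam" (4x4, takes a point from world to camera coordinates). Camera axes: x right, y down, z forward; pixel columns grow to the right and rows downward; lengths in m; the calibration is good to about 2 mm. A picture is of the moment at which its call begins: read the wrist's pose just before it. camera_model takes no time and is no camera call; for the wrist camera it gives the pose at the moment of the call.
- sign_off(): hands the job in; it is judged then, once.
The state is a dict: "clock": time; "joint_pos": joint angles; "qvel": joint speeds; "joint_efforts": joint torques, N m; "eef_pos": TCP position; "tool_rot": TCP orientation; "ft_force": force on the tool from outside, world axes, zero at the start; "moment": the same for the moment, N m; "grip_width": finger opening in m; "grip_force": force on a finger pad.
Only numpy, scipy, OpenCV 4.12 (cv2) and the standard library are available. Lean on these libraries where they do the work, as an engineer would, in place of code of your own. Each camera call takes 0.05 s, during which the arm holds its last target. There are 200 camera calls.

### The job

Find which pitch leaf fits the bench-vice screw clamped nearest you: mesh leaves from the rack one at a time, teeth down along the top of its thread, feeling for the grooves, until one seats fully home, and hold that one there a moment under light pressure. Stand the leaf that fits in the slot of the job tray and leave the other two upright in the rack's slots. Press gently, never above 30 N, so that no thread is bruised, and leave the other things on the bench where they are.

Things in the scene. Friction and masses are not known exactly. Their poses are not given: they have to be found in the camera images.
- leaf_1: pitch leaf: aluminium comb 5 mm thick, 86 mm long, 8 teeth at 10 mm pitch, 4.5 mm deep, flanks 20 degrees apart, symmetrical about the middle; wooden grip on its back 14 mm thick, 56 long, from 32 to 60 mm above the tooth tips. 60 g. Origin at the tooth tips, mid-length; z up, y along the comb, x across. Stands teeth down in any of the rack's slots at the start
- leaf_2: pitch leaf: aluminium comb 5 mm thick, 86 mm long, 7 teeth at 11 mm pitch, 4.5 mm deep, flanks 20 degrees apart, symmetrical about the middle; wooden grip on its back 14 mm thick, 56 long, from 32 to 60 mm above the tooth tips. 60 g. Origin at the tooth tips, mid-length; z up, y along the comb, x across. Stands teeth down in any of the rack's slots at the start
- leaf_3: pitch leaf: aluminium comb 5 mm thick, 86 mm long, 7 teeth at 12 mm pitch, 4.5 mm deep, flanks 20 degrees apart, symmetrical about the middle; wooden grip on its back 14 mm thick, 56 long, from 32 to 60 mm above the tooth tips. 60 g. Origin at the tooth tips, mid-length; z up, y along the comb, x across. Stands teeth down in any of the rack's slots at the start
- screw_p: wooden bench-vice screw held fast by its ends between two 87 mm high blocks on an 84 x 360 mm board. The job's screw is whichever of screw_p, _q, _r lies nearest the robot (x below 0.70). Origin on the bench under mid-thread; y along the axis, hub (72 mm across) towards -y. Along its top, crests stand 80 mm and roots 75.5 mm above the bench; thread exposed from y = -100 to 100 mm
- screw_q: as screw_p. Pitch 10, 11 or 12 mm: which screw has which is not told, nor where along the axis the crests lie (it changes). Right-hand flat-topped thread, 50 mm across, 4.5 mm deep; flanks 20 degrees apart, so each runs 0.8 mm along the axis; crest and root flats are each (pitch - 1.6 mm) / 2; a leaf's tooth tips are 1.2 mm narrower than its root flat
- screw_r: as screw_p. On any of the screws the matching leaf's tooth tips come down to the root line, with about 0.4 mm of axial play either way; any other leaf stays on the crests, 4 mm or more above it. The wood does not give
- rack: leaf rack, fixed: plywood board 136 x 112 x 12 mm with three parallel slots between wooden battens. Origin at the middle of its underside; slots run along its y, side by side along x 46 mm apart
- rack_slot0 (a point): middle of the floor of rack slot 0, 12 mm above the bench; the slot runs along y, 11 mm wide, open at both ends, battens 100 mm long and 25 mm above the floor (top 37 mm above the bench)
- rack_slot1 (a point): middle of the floor of rack slot 1, 12 mm above the bench; the slot runs along y, 11 mm wide, open at both ends, battens 100 mm long and 25 mm above the floor (top 37 mm above the bench)
- rack_slot2 (a point): middle of the floor of rack slot 2, 12 mm above the bench; the slot runs along y, 11 mm wide, open at both ends, battens 100 mm long and 25 mm above the floor (top 37 mm above the bench)
- tray: job tray, fixed: plywood tray 120 x 210 mm with a 26 mm rim; holds the screw's square wooden nut (80 x 70 mm, top 57 mm above the bench, at y = 57 mm) and one leaf slot. Origin at the middle of its underside
- tray_slot (a point): middle of the floor of the job tray's only leaf slot, 12 mm above the bench, 42 mm from the tray's middle towards -y; the same slot as in the rack: along y, 11 mm wide, battens 100 mm long, 25 mm above the floor
- sanding_block: bystander: cork sanding block 60 x 100 x 36 mm, origin under its middle
- mallet: bystander: wooden mallet, head 72 mm across and 115 mm long at the origin, handle 260 mm towards -x
- tape_measure: bystander: tape measure 75 x 42 x 68 mm, origin under its middle
- frame: bystander: pine frame 260 x 180 x 20 mm, origin under its middle
- chisel: bystander: wood chisel 260 mm long along x, handle to -x, origin under it
Things that resemble listed ones, but are neither listed nor needed, are in the scene too. What is shaped like the leaf_3 but blue is not meant.

How it is judged (in metres and radians):
On the way:
1. the leaf of the right pitch is pressed fully home in the thread of the nearest screw: upright and along the axis, tooth tips within 1.5 mm of the root line, pressing with more than 1 N (((world x of screw_p below 0.7 m and z of leaf_2 in the frame of screw_p between 0.0735 and 0.077 m and y of leaf_2 in the frame of screw_p between -0.06 and 0.06 m and x of leaf_2 in the frame of screw_p between -0.006 and 0.006 m and angle between the y axis of leaf_2 and the y axis of screw_p, either way round below 0.08 rad and angle between leaf_2's own z axis and vertical below 0.12 rad and contact force between leaf_2 and screw_p above 1 N) or (world x of screw_q below 0.7 m and z of leaf_3 in the frame of screw_q between 0.0735 and 0.077 m and y of leaf_3 in the frame of screw_q between -0.06 and 0.06 m and x of leaf_3 in the frame of screw_q between -0.006 and 0.006 m and angle between the y axis of leaf_3 and the y axis of screw_q, either way round below 0.08 rad and angle between leaf_3's own z axis and vertical below 0.12 rad and contact force between leaf_3 and screw_q above 1 N) or (world x of screw_r below 0.7 m and z of leaf_1 in the frame of screw_r between 0.0735 and 0.077 m and y of leaf_1 in the frame of screw_r between -0.06 and 0.06 m and x of leaf_1 in the frame of screw_r between -0.006 and 0.006 m and angle between the y axis of leaf_1 and the y axis of screw_r, either way round below 0.08 rad and angle between leaf_1's own z axis and vertical below 0.12 rad and contact force between leaf_1 and screw_r above 1 N))), for 0.3 s.
At the end, for the whole second after the job is handed in: the leaf that fits the nearest screw stands at rest in the job tray's slot (origin within 20 mm of the slot's middle, down on its floor, within 14 degrees of upright) and each of the other two leaves stands likewise in a slot of the rack (((world x of screw_p below 0.7 m and horizontal distance between leaf_2 and tray_slot below 0.02 m and angle between leaf_2's own z axis and vertical below 0.25 rad and z of leaf_2 in the frame of tray_slot between -0.003 and 0.004 m and linear speed of leaf_2 below 0.02 m/s and ((horizontal distance between leaf_1 and rack_slot0 below 0.02 m and angle between leaf_1's own z axis and vertical below 0.25 rad and z of leaf_1 in the frame of rack_slot0 between -0.003 and 0.004 m and linear speed of leaf_1 below 0.02 m/s) or (horizontal distance between leaf_1 and rack_slot1 below 0.02 m and angle between leaf_1's own z axis and vertical below 0.25 rad and z of leaf_1 in the frame of rack_slot1 between -0.003 and 0.004 m and linear speed of leaf_1 below 0.02 m/s) or (horizontal distance between leaf_1 and rack_slot2 below 0.02 m and angle between leaf_1's own z axis and vertical below 0.25 rad and z of leaf_1 in the frame of rack_slot2 between -0.003 and 0.004 m and linear speed of leaf_1 below 0.02 m/s)) and ((horizontal distance between leaf_3 and rack_slot0 below 0.02 m and angle between leaf_3's own z axis and vertical below 0.25 rad and z of leaf_3 in the frame of rack_slot0 between -0.003 and 0.004 m and linear speed of leaf_3 below 0.02 m/s) or (horizontal distance between leaf_3 and rack_slot1 below 0.02 m and angle between leaf_3's own z axis and vertical below 0.25 rad and z of leaf_3 in the frame of rack_slot1 between -0.003 and 0.004 m and linear speed of leaf_3 below 0.02 m/s) or (horizontal distance between leaf_3 and rack_slot2 below 0.02 m and angle between leaf_3's own z axis and vertical below 0.25 rad and z of leaf_3 in the frame of rack_slot2 between -0.003 and 0.004 m and linear speed of leaf_3 below 0.02 m/s))) or (world x of screw_q below 0.7 m and horizontal distance between leaf_3 and tray_slot below 0.02 m and angle between leaf_3's own z axis and vertical below 0.25 rad and z of leaf_3 in the frame of tray_slot between -0.003 and 0.004 m and linear speed of leaf_3 below 0.02 m/s and ((horizontal distance between leaf_1 and rack_slot0 below 0.02 m and angle between leaf_1's own z axis and vertical below 0.25 rad and z of leaf_1 in the frame of rack_slot0 between -0.003 and 0.004 m and linear speed of leaf_1 below 0.02 m/s) or (horizontal distance between leaf_1 and rack_slot1 below 0.02 m and angle between leaf_1's own z axis and vertical below 0.25 rad and z of leaf_1 in the frame of rack_slot1 between -0.003 and 0.004 m and linear speed of leaf_1 below 0.02 m/s) or (horizontal distance between leaf_1 and rack_slot2 below 0.02 m and angle between leaf_1's own z axis and vertical below 0.25 rad and z of leaf_1 in the frame of rack_slot2 between -0.003 and 0.004 m and linear speed of leaf_1 below 0.02 m/s)) and ((horizontal distance between leaf_2 and rack_slot0 below 0.02 m and angle between leaf_2's own z axis and vertical below 0.25 rad and z of leaf_2 in the frame of rack_slot0 between -0.003 and 0.004 m and linear speed of leaf_2 below 0.02 m/s) or (horizontal distance between leaf_2 and rack_slot1 below 0.02 m and angle between leaf_2's own z axis and vertical below 0.25 rad and z of leaf_2 in the frame of rack_slot1 between -0.003 and 0.004 m and linear speed of leaf_2 below 0.02 m/s) or (horizontal distance between leaf_2 and rack_slot2 below 0.02 m and angle between leaf_2's own z axis and vertical below 0.25 rad and z of leaf_2 in the frame of rack_slot2 between -0.003 and 0.004 m and linear speed of leaf_2 below 0.02 m/s))) or (world x of screw_r below 0.7 m and horizontal distance between leaf_1 and tray_slot below 0.02 m and angle between leaf_1's own z axis and vertical below 0.25 rad and z of leaf_1 in the frame of tray_slot between -0.003 and 0.004 m and linear speed of leaf_1 below 0.02 m/s and ((horizontal distance between leaf_2 and rack_slot0 below 0.02 m and angle between leaf_2's own z axis and vertical below 0.25 rad and z of leaf_2 in the frame of rack_slot0 between -0.003 and 0.004 m and linear speed of leaf_2 below 0.02 m/s) or (horizontal distance between leaf_2 and rack_slot1 below 0.02 m and angle between leaf_2's own z axis and vertical below 0.25 rad and z of leaf_2 in the frame of rack_slot1 between -0.003 and 0.004 m and linear speed of leaf_2 below 0.02 m/s) or (horizontal distance between leaf_2 and rack_slot2 below 0.02 m and angle between leaf_2's own z axis and vertical below 0.25 rad and z of leaf_2 in the frame of rack_slot2 between -0.003 and 0.004 m and linear speed of leaf_2 below 0.02 m/s)) and ((horizontal distance between leaf_3 and rack_slot0 below 0.02 m and angle between leaf_3's own z axis and vertical below 0.25 rad and z of leaf_3 in the frame of rack_slot0 between -0.003 and 0.004 m and linear speed of leaf_3 below 0.02 m/s) or (horizontal distance between leaf_3 and rack_slot1 below 0.02 m and angle between leaf_3's own z axis and vertical below 0.25 rad and z of leaf_3 in the frame of rack_slot1 between -0.003 and 0.004 m and linear speed of leaf_3 below 0.02 m/s) or (horizontal distance between leaf_3 and rack_slot2 below 0.02 m and angle between leaf_3's own z axis and vertical below 0.25 rad and z of leaf_3 in the frame of rack_slot2 between -0.003 and 0.004 m and linear speed of leaf_3 below 0.02 m/s))))); the robot touches nothing.
It fails at once if a leaf pressed on a screw with more than 30 N (contact force between any of leaf_1, leaf_2, leaf_3 and screw_p above 30 N or contact force between any of leaf_1, leaf_2, leaf_3 and screw_q above 30 N or contact force between any of leaf_1, leaf_2, leaf_3 and screw_r above 30 N).
It fails at once if another thing on the bench moved by more than 30 mm (distance of any of sanding_block, mallet, tape_measure, frame, chisel from where it was at the start of the episode above 0.03 m).
It also fails if it takes over 72 s, if anything falls off the work surface, if the arm or the gripper's body presses on something with over 40 N, if the wrist force passes 120 N, or if a joint passes its speed limit or range.

## Working session

There is one attempt and no reset: what is moved stays moved. The work goes in short steps, Python scripts to look and compute and a shell command to move; the robot and the scene stay as the last step left them, time stands still between calls to the robot, and variables do not carry over. Pictures are saved under pics/ and viewed, at most 10 in all, crops included, and the job is handed in when it is done.

```bash
ls; mkdir -p pics; cat > h.py <<'E'
import numpy as np, cv2, json
from station import state, camera, camera_model, sign_off, grip_point_offset
def snap(n,f):
    m=camera_model(n); im,d=camera(n); cv2.imwrite(f'pics/{f}.png',im); np.savez(f'pics/{f}.npz',im=im,d=d,T=m['world_to_cam'],p=[m['vertical_fov'],m['cx'],m['cy']]); return im
def load(f):
    return np.load(f'pics/{f}.npz')
def cloud(f):
    z=load(f); d=z['d']; v,cx,cy=z['p']; F=210/np.tan(np.radians(v/2)); r,c=np.mgrid[:420,:560]
    P=np.stack([(c-cx)/F*d,(r-cy)/F*d,d,np.ones_like(d)],-1)@np.linalg.inv(z['T']).T
    P[d==0]=np.nan; return P[...,:3]
E
python3 - <<'E'
from h import *
for n in ('scene','side','wrist'): snap(n,n+'0')
print(state(), {n:camera_model(n) for n in('scene','side')})
E
```

```text
pics
{'clock': 0.15, 'joint_pos': array([-9.97420159e+00,  1.40729565e+01,  8.93085036e+01, -1.16202284e-03,
        7.67000188e+01, -9.97580297e+00]), 'qvel': array([ 0.08994894, -0.1991571 , -0.25019093, -0.03414968,  0.04525976,
        0.01871212]), 'joint_efforts': array([ 8.87750393e-04, -4.16263855e+01, -3.14982533e+01,  6.85620052e-02,
        3.16100603e-02, -6.42144232e-05]), 'eef_pos': array([6.49548966e-01, 9.08911672e-05, 2.04623899e-01]), 'tool_rot': array([[-3.24697079e-05,  9.99999014e-01, -1.40400078e-03],
       [ 9.99999974e-01,  3.27882670e-05,  2.26871387e-04],
       [ 2.26917198e-04, -1.40399337e-03, -9.99998989e-01]]), 'ft_force': array([-0.72882398, -0.28181993,  0.15998554]), 'moment': array([-0.00230922, -0.00612267, -0.03030606]), 'grip_force': 0.0, 'grip_width': 0.09401352347074281} {'scene': {'vertical_fov': 42.95293379984701, 'cx': 271.9092757343444, 'cy': 215.78837416674662, 'world_to_cam': array([[ 0.356426  ,  0.93428401, -0.00859638, -0.15456509],
       [ 0.66232076, -0.25914111, -0.70297731, -0.30555225],
       [-0.65900813,  0.24486583, -0.71116033,  1.79104305],
       [ 0.        ,  0.        ,  0.        ,  1.        ]])}, 'side': {'vertical_fov': 49.9567604066304, 'cx': 286.4350607341457, 'cy': 210.44466216979097, 'world_to_cam': array([[-0.99916818, -0.03948374, -0.01019738,  0.51614291],
       [-0.02530388,  0.79639337, -0.60424939,  0.03980627],
       [ 0.03197915, -0.60348873, -0.79673   ,  1.23706032],
       [ 0.        ,  0.        ,  0.        ,  1.        ]])}}
```

View pics/scene0.png

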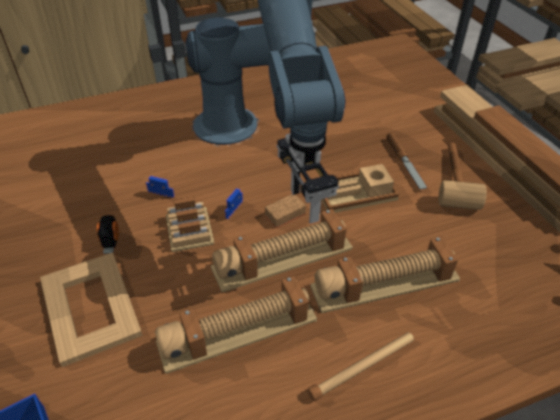

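View pics/side0.png

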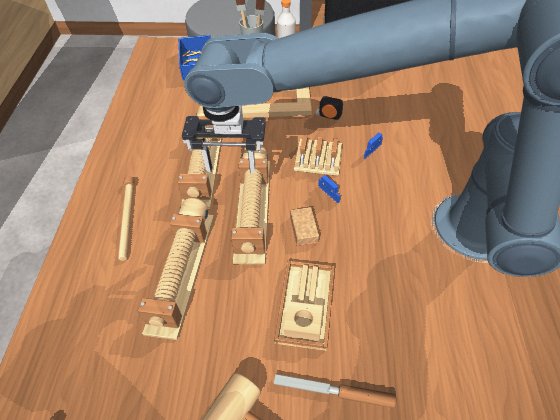

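```bash
python3 - <<'E'
from h import *
# top-down orthographic map, 2 mm per px, x up, y left ; x .30-.95 , y -.55..45
P=np.concatenate([cloud('side0').reshape(-1,3),cloud('scene0').reshape(-1,3)]); C=np.concatenate([load('side0')['im'].reshape(-1,3),load('scene0')['im'].reshape(-1,3)])
k=np.isfinite(P[:,0])&(P[:,2]<.12)&(P[:,2]>-.02);P,C=P[k],C[k]
o=np.argsort(P[:,2]);P,C=P[o],C[o]
s=.0016;r=((.92-P[:,0])/s).astype(int);c=((.45-P[:,1])/s).astype(int);H,W=400,600
k=(r>=0)&(r<H)&(c>=0)&(c<W);im=np.zeros((H,W,3),np.uint8)
for dr in(0,1):
  for dc in(0,1): im[np.clip(r[k]+dr,0,H-1),np.clip(c[k]+dc,0,W-1)]=C[k]
cv2.imwrite('pics/top.png',im)
for f,pts in(('side0',[(303,148),(311,150),(322,150),(333,150),(298,170),(342,142),(250,200),(310,280),(303,318)]),('scene0',[(187,205),(188,220),(190,236),(245,262),(340,232),(350,190)])):
  Q=cloud(f)
  for p in pts: print(f,p,Q[p[1],p[0]].round(3))
E
```

```text
side0 (303, 148) [ 0.476 -0.21   0.072]
side0 (311, 150) [ 0.45  -0.262  0.012]
side0 (322, 150) [ 0.418 -0.239  0.036]
side0 (333, 150) [ 0.388 -0.203  0.074]
side0 (298, 170) [ 0.489 -0.185  0.004]
side0 (342, 142) [ 0.352 -0.311  0.001]
side0 (250, 200) [ 0.613 -0.006  0.078]
side0 (310, 280) [0.45  0.191 0.012]
side0 (303, 318) [0.466 0.295 0.015]
scene0 (187, 205) [ 0.386 -0.227  0.055]
scene0 (188, 220) [ 0.426 -0.237  0.038]
scene0 (190, 236) [ 0.484 -0.246  0.038]
scene0 (245, 262) [ 0.655 -0.152  0.083]
scene0 (340, 232) [0.645 0.102 0.078]
scene0 (350, 190) [0.474 0.221 0.034]
```

View pics/top.png

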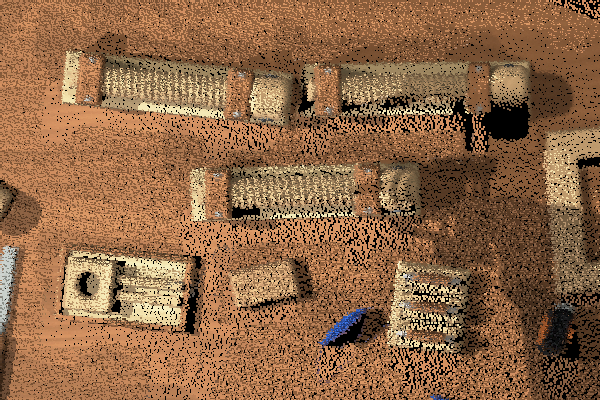

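The manual's scale: shifts go in shares of 50 mm and turns go in shares of 60 degrees. Converting my numbers, -0.04 m is -0.8, -0.035 m is -0.7.

```bash
python3 - <<'E'
from h import *
T=np.linalg.inv(camera_model('wrist')['world_to_cam']); print(T.round(3), camera_model('wrist')['vertical_fov'])
E
echo '[{"trans":[-0.8,-0.7,-0.16]},{"trans":[-0.8,-0.7,-0.16]},{"trans":[-0.8,-0.7,-0.16]},{"trans":[-0.8,-0.7,-0.16]},{"trans":[-0.8,-0.7,-0.16]},{"trans":[-0.8,-0.7,-0.1]},{},{}]' | python3 -m crank 0.06
python3 - <<'E'
from h import *
snap('wrist','w1');print(state()['clock'])
im=cv2.imread('pics/w1.png');cv2.imwrite('pics/w1b.png',cv2.resize(im,(800,600)))
E
```

```text
[[ 1.    -0.    -0.002  0.65 ]
 [-0.001 -0.974 -0.227  0.065]
 [-0.001  0.227 -0.974  0.383]
 [ 0.     0.     0.     1.   ]] 67.6511983044827
clock: 0.95
eef_pos: [0.454, -0.2241, 0.2473]
tool_rot: [[0.002, 1.0, 0.0], [1.0, -0.002, 0.0], [0.0, 0.0, -1.0]]
ft_force: [0.1, 0.3, -0.5]
grip_width: 0.0602
grip_force: 0.0
1.0
```

View pics/w1b.png

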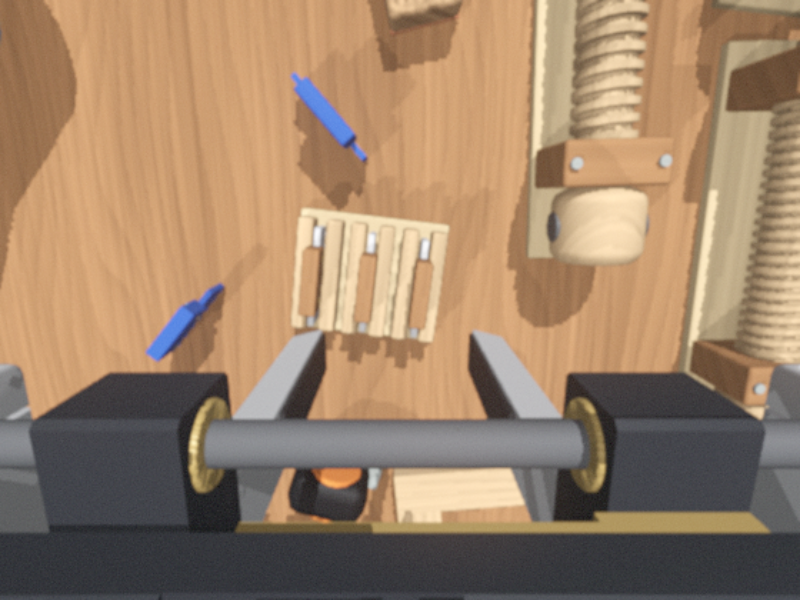

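```bash
cat >> h.py <<'E'
def leaves(f,zlo=.062,zhi=.08):
    P=cloud(f); c=np.isfinite(P[...,0])&(P[...,2]>zlo)&(P[...,2]<zhi)&(P[...,0]<.53)&(P[...,1]<-.15)
    n,L,st,_=cv2.connectedComponentsWithStats(c.astype(np.uint8))
    for i in range(1,n):
        if st[i,4]<60: continue
        q=P[L==i]; (x,y),(a,b),t=cv2.minAreaRect((q[:,:2]*1000).astype(np.float32))
        ev=np.linalg.eigh(np.cov(q[:,:2].T))[1][:,1]; print(st[i],'c',round(x,1),round(y,1),'size',round(a,1),round(b,1),'yaw',round(np.degrees(np.arctan(-ev[0]/ev[1])),2),'z',np.median(q[:,2]).round(4))
E
python3 - <<'E'
from h import *
leaves('w1')
P=cloud('w1')
# rack corners and battens from w1b px*0.7
for p in[(302,212),(446,227),(294,327),(432,341)]: print(p,P[int(p[1]*.7),int(p[0]*.7)].round(4))
E
```

```text
[208 173  17  49 621] c 382.5 -229.1 size 55.7 14.3 yaw -6.97 z 0.071
[247 178  17  48 579] c 428.1 -234.9 size 56.2 14.0 yaw -6.91 z 0.0711
[286 182  18  49 579] c 473.6 -240.3 size 55.9 14.1 yaw -6.87 z 0.0711
[ 202  336   53   29 1084] c 387.3 -439.5 size 36.8 67.5 yaw 75.48 z 0.0658
(302, 212) [ 0.368  -0.175   0.0114]
(446, 227) [ 0.4996 -0.1883  0.0116]
(294, 327) [ 0.3603 -0.2757  0.0371]
(432, 341) [ 0.4861 -0.2901  0.036 ]
```

```bash
python3 - <<'E'
from h import *
P=cloud('wrist0');z=load('wrist0')
k=np.isfinite(P[...,0])&(P[...,2]>.0835)&(P[...,2]<.095)&(abs(P[...,0]-.62)<.09)
n,L,st,_=cv2.connectedComponentsWithStats(k.astype(np.uint8))
for i in range(1,n):
    if st[i,4]>60:
        q=P[L==i];print(st[i],cv2.minAreaRect((q[:,:2]*1000).astype(np.float32)),q[:,2].mean())
cv2.imwrite('pics/w0b.png',cv2.resize(z['im'],(800,600)))
E
```

```text
[ 189   71   90   43 3453] ((610.0701904296875, 103.02763366699219), (79.601318359375, 34.06635665893555), 1.5947591066360474) 0.08632438033204681
[ 210  328   75   15 1050] ((616.5850219726562, -143.40199279785156), (79.8019790649414, 20.580860137939453), 0.3548694849014282) 0.08646486192588815
[229 343  40  30 837] ((616.115234375, -171.471435546875), (45.985206604003906, 31.174251556396484), 14.957517623901367) 0.08743480002472351
```

View pics/w0b.png

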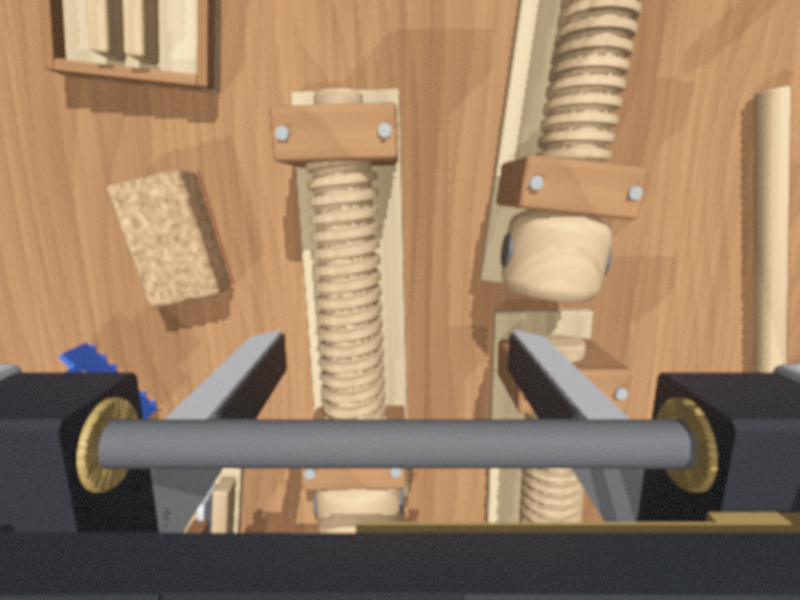

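```bash
cat >> h.py <<'E'
def prof(f,x0,y0,yaw,ys,zt=.08,hw=.005):
    z=load(f);v,cx,cy=z['p'];F=210/np.tan(np.radians(v/2));a=np.radians(yaw)
    u=np.linspace(-hw,hw,21);U,Y=np.meshgrid(u,ys)
    W=np.stack([x0+U*np.cos(a)-Y*np.sin(a),y0+U*np.sin(a)+Y*np.cos(a),0*U+zt,0*U+1],-1)@z['T'].T
    mx=(cx+F*W[...,0]/W[...,2]).astype(np.float32);my=(cy+F*W[...,1]/W[...,2]).astype(np.float32)
    g=cv2.cvtColor(z['im'],cv2.COLOR_BGR2GRAY).astype(np.float32)
    P=cloud(f)[...,2].astype(np.float32)
    return cv2.remap(g,mx,my,cv2.INTER_CUBIC),cv2.remap(P,mx,my,cv2.INTER_LINEAR)
E
python3 - <<'E'
from h import *
ys=np.arange(-.045,.09,.0005)
g,zz=prof('wrist0',.6134,-.0235,1.55,ys)
for nm,s in(('int',g.mean(1)),('z',np.nanmedian(zz,1))):
    s=s-np.poly1d(np.polyfit(ys,s,4))(ys)
    for p in np.arange(.009,.0132,.00025):
        e=(s*np.hanning(len(s)))@np.exp(2j*np.pi*ys/p);print(nm,round(p*1e3,2),'%.3g'%abs(e),'phase mm %.2f'%(np.angle(e)/2/np.pi*p*1e3))
z=np.nanmedian(zz,1);print((z[60:160]*1e3).round(1))
E
```

```text
int 9.0 21 phase mm -2.47
int 9.25 43.8 phase mm -3.67
int 9.5 62.2 phase mm 4.51
int 9.75 80.7 phase mm 3.30
int 10.0 96.5 phase mm 2.19
int 10.25 86.3 phase mm 1.22
int 10.5 27.7 phase mm -0.12
int 10.75 93.7 phase mm -5.22
int 11.0 255 phase mm 4.84
int 11.25 432 phase mm 4.29
int 11.5 594 phase mm 3.76
int 11.75 715 phase mm 3.26
int 12.0 778 phase mm 2.76
int 12.25 782 phase mm 2.27
int 12.5 733 phase mm 1.78
int 12.75 645 phase mm 1.30
int 13.0 535 phase mm 0.81
z 9.0 0.00433 phase mm -1.61
z 9.25 0.00386 phase mm -1.96
z 9.5 0.00181 phase mm -0.86
z 9.75 0.00481 phase mm 0.27
z 10.0 0.00565 phase mm -0.63
z 10.25 0.00844 phase mm -3.65
z 10.5 0.0289 phase mm -5.13
z 10.75 0.0607 phase mm 4.78
z 11.0 0.0977 phase mm 4.30
z 11.25 0.133 phase mm 3.86
z 11.5 0.16 phase mm 3.43
z 11.75 0.176 phase mm 3.01
z 12.0 0.178 phase mm 2.60
z 12.25 0.168 phase mm 2.19
z 12.5 0.149 phase mm 1.79
z 12.75 0.125 phase mm 1.39
z 13.0 0.0982 phase mm 1.01
[74.7 74.2 74.4 74.7 74.9 76.7 78.6 79.1 79.2 79.1 79.1 79.  78.8 78.8
 79.  78.8 78.3 77.7 76.7 75.5 75.1 74.6 74.5 74.5 74.8 74.8 74.7 74.5
 75.1 77.1 78.4 79.1 79.3 78.9 78.9 78.9 79.1 79.  79.  78.7 78.5 77.6
 76.3 75.6 74.8 74.9 74.6 74.5 74.4 74.4 74.8 74.7 74.6 76.3 78.1 78.6
 78.9 79.1 79.  79.  79.2 79.2 79.3 78.8 78.2 77.9 76.7 75.7 74.7 74.4
 74.6 74.6 74.7 74.7 74.6 74.8 75.1 75.8 77.9 79.1 78.7 78.8 79.1 79.1
 79.  78.9 78.7 78.6 78.  76.9 75.7 74.6 74.6 74.7 74.6 75.1 74.7 74.6
 74.6 74.6]
```

Scaled: 0.037 m is 0.74, 0.036 m is 0.72, 3.5 degrees / 60 = 0.0583.

```bash
echo '[{"trans":[-0.16,0.2,0.72],"rotvec":[0,0,0.0583]},{"trans":[-0.16,0.2,0.72],"rotvec":[0,0,0.0567]},{"trans":[0,0,0.74]},{"trans":[0,0,0.74]},{},{}]' | python3 -m crank 0.032 15
```

```text
clock: 1.6
eef_pos: [0.4745, -0.2389, 0.1014]
tool_rot: [[0.118, 0.993, -0.001], [0.993, -0.118, 0.001], [0.001, -0.001, -1.0]]
ft_force: [-0.0, -0.4, 1.1]
grip_width: 0.0319
grip_force: 0.0
```

Scaled: 0.03 m is 0.6, 0.02 m is 0.4.

```bash
echo '[{"trans":[-0.02,0,0.6]},{"trans":[0,-0.02,0.4]},{"trans":[0,0,0.18]},{}]' | python3 -m crank 0.032 15
echo '[{},{},{},{},{},{}]' | python3 -m crank 0 15
```

```text
clock: 2.0
eef_pos: [0.4735, -0.241, 0.0432]
tool_rot: [[0.12, 0.993, 0.001], [0.993, -0.12, -0.001], [-0.0, 0.001, -1.0]]
ft_force: [-0.0, -0.7, -0.2]
grip_width: 0.0324
grip_force: 0.0
clock: 2.6
eef_pos: [0.4737, -0.2417, 0.0437]
tool_rot: [[0.12, 0.993, 0.002], [0.993, -0.12, -0.001], [-0.001, 0.002, -1.0]]
ft_force: [-0.9, 1.7, 7.0]
grip_width: 0.0139
grip_force: 15.0
```

Scaled: 0.045 m is 0.9, 0.027 m is 0.54, -8.5 degrees / 60 = -0.1417.

```bash
echo '[{"trans":[0,0,-0.4]},{"trans":[0,0,-0.8]},{"trans":[0,0,-0.8]},{"trans":[0,0,-0.4],"rotvec":[0,0,-0.1417]},{"trans":[0.8,0.58,0]},{"trans":[0.9,0.6,0]},{"trans":[0.9,0.6,0]},{"trans":[0.9,0.6,0]},{"trans":[0.7,0.54,0]},{}]' | python3 -m crank
echo '[{},{}]' | python3 -m crank
python3 - <<'E'
from h import *
im=snap('scene','s2');cv2.imwrite('pics/s2b.png',cv2.resize(im[120:300,200:400],None,fx=4,fy=3.3,interpolation=2))
im=snap('wrist','w2')
P=cloud('w2');s=state();print(s['ft_force'],s['clock'],s['eef_pos'])
E
```

```text
clock: 3.6
eef_pos: [0.6079, -0.0333, 0.162]
tool_rot: [[-0.033, 0.999, 0.0], [0.999, 0.033, 0.001], [0.001, 0.0, -1.0]]
ft_force: [-0.3, 0.1, -0.4]
grip_width: 0.0142
grip_force: 15.0
clock: 3.8
eef_pos: [0.6057, -0.0381, 0.1619]
tool_rot: [[-0.027, 1.0, -0.001], [1.0, 0.027, -0.0], [-0.0, -0.001, -1.0]]
ft_force: [1.0, -0.2, -0.6]
grip_width: 0.0139
grip_force: 15.0
[ 0.99939732 -0.37386217 -0.61454253] 3.9 [ 0.60576056 -0.03849319  0.1622053 ]
```

View pics/s2b.png

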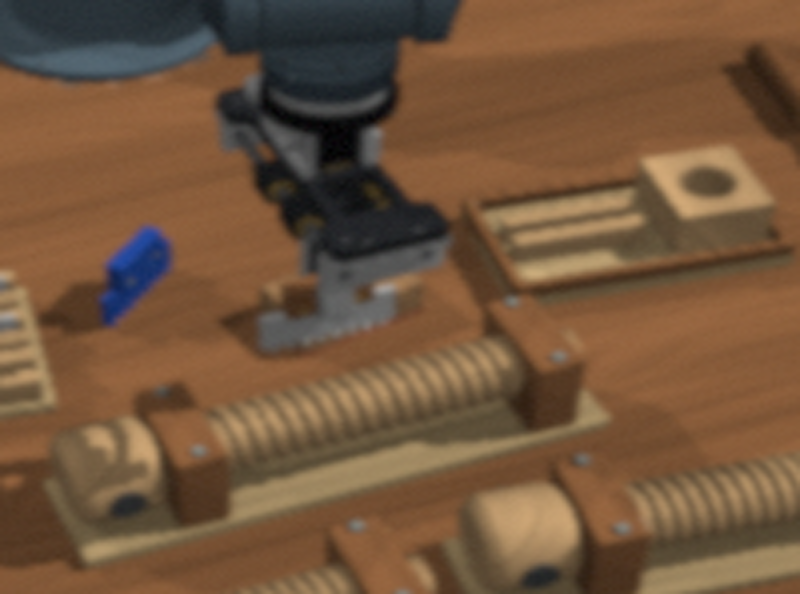

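```bash
cat >> h.py <<'E'
def face(f,x,y,zt,yaw,out):
    z=load(f);v,cx,cy=z['p'];F=210/np.tan(np.radians(v/2));a=np.radians(yaw)
    ys=np.arange(-.055,.055,.0004);hs=np.arange(.03,-.015,-.0004);Y,H=np.meshgrid(ys,hs)
    W=np.stack([x+.0025-Y*np.sin(a),y+Y*np.cos(a),zt+H,0*Y+1],-1)@z['T'].T
    r=cv2.remap(z['im'],(cx+F*W[...,0]/W[...,2]).astype(np.float32),(cy+F*W[...,1]/W[...,2]).astype(np.float32),cv2.INTER_CUBIC)
    cv2.imwrite(f'pics/{out}.png',cv2.resize(r,None,fx=2.8,fy=2.8,interpolation=2))
    g=cv2.cvtColor(r,cv2.COLOR_BGR2GRAY).astype(float);res={}
    for h in np.arange(-.006,.009,.001):
        i=np.argmin(abs(hs-h));s=g[i-1:i+2].mean(0);k=abs(ys)<.04;t=ys[k];s=s[k]-np.poly1d(np.polyfit(t,s[k],3))(t)
        print(round(h*1e3),[int(abs((s*np.hanning(len(s)))@np.exp(2j*np.pi*t/p))) for p in(.009,.0095,.01,.0105,.011,.0115,.012,.0125,.013)])
E
python3 - <<'E'
from h import *
face('s2',.6057,-.037,.1303,1.55,'f2')
E
```

```text
-6 [17, 14, 20, 22, 18, 11, 10, 18, 25]
-5 [46, 53, 55, 50, 38, 25, 19, 22, 28]
-4 [56, 70, 78, 72, 56, 37, 22, 21, 28]
-3 [48, 84, 107, 106, 86, 56, 29, 22, 33]
-2 [45, 92, 124, 126, 103, 67, 31, 18, 34]
-1 [72, 133, 166, 161, 125, 76, 29, 20, 42]
0 [93, 163, 196, 184, 139, 80, 27, 23, 48]
1 [116, 197, 233, 215, 159, 89, 29, 30, 55]
2 [119, 209, 247, 228, 167, 92, 28, 32, 57]
3 [137, 222, 256, 232, 169, 94, 27, 20, 43]
4 [142, 225, 256, 231, 170, 96, 34, 18, 37]
5 [108, 189, 224, 207, 153, 90, 41, 36, 49]
6 [93, 168, 203, 191, 145, 90, 52, 51, 61]
7 [84, 140, 168, 159, 124, 81, 55, 57, 67]
8 [81, 125, 146, 136, 105, 70, 55, 64, 75]
```

View pics/f2.png

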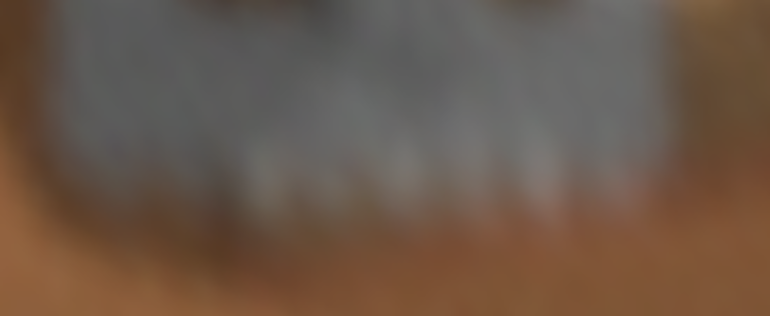

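Scaled: -0.04 m is -0.8, 0.03 m is 0.6, 8.5 degrees / 60 = 0.1417.

```bash
echo '[{"trans":[-0.8,-0.55,0]},{"trans":[-0.8,-0.55,0]},{"trans":[-0.8,-0.55,0]},{"trans":[-0.8,-0.55,0]},{"trans":[-0.8,-0.55,0]},{"rotvec":[0,0,0.1417]},{"trans":[0,0,0.6]},{"trans":[0,0,0.6]},{},{}]' | python3 -m crank
```

```text
clock: 4.9
eef_pos: [0.474, -0.2415, 0.1026]
tool_rot: [[0.121, 0.993, -0.0], [0.993, -0.121, 0.0], [0.0, -0.001, -1.0]]
ft_force: [1.3, -0.4, -0.7]
grip_width: 0.0144
grip_force: 15.0
```

Scaled: 0.025 m is 0.5, 0.02 m is 0.4.

```bash
echo '[{"trans":[0,0,0.5]},{"trans":[0,0,0.4]},{"trans":[0,0,0.19]},{"trans":[0,0,0.08]},{}]' | python3 -m crank
echo '[{},{},{}]' | python3 -m crank 0.032
echo '[{"trans":[0,0,-0.6]},{"trans":[0,0,-0.8]},{},{}]' | python3 -m crank
```

```text
clock: 5.4
eef_pos: [0.475, -0.2414, 0.0445]
tool_rot: [[0.12, 0.993, 0.001], [0.993, -0.12, -0.001], [-0.0, 0.001, -1.0]]
ft_force: [-0.1, 0.5, -0.6]
grip_width: 0.0137
grip_force: 15.0
clock: 5.7
eef_pos: [0.475, -0.2415, 0.0446]
tool_rot: [[0.12, 0.993, 0.001], [0.993, -0.12, -0.001], [-0.001, 0.001, -1.0]]
ft_force: [-0.2, -0.0, 0.0]
grip_width: 0.0312
grip_force: 0.0
clock: 6.1
eef_pos: [0.4752, -0.2417, 0.1151]
tool_rot: [[0.12, 0.993, 0.002], [0.993, -0.12, -0.002], [-0.002, 0.002, -1.0]]
ft_force: [0.3, 0.0, 0.7]
grip_width: 0.0324
grip_force: 0.0
```

Scaled: 0.03 m is 0.6, 0.001 m is 0.02.

```bash
echo '[{"trans":[0.02,-0.48,0]},{"trans":[0,-0.47,0]},{"trans":[0,0,0.6]},{"trans":[0,0,0.5]},{"trans":[0,0,0.33]},{}]' | python3 -m crank
echo '[{},{},{},{},{}]' | python3 -m crank 0 15
```

```text
clock: 6.7
eef_pos: [0.4253, -0.2326, 0.0391]
tool_rot: [[0.12, 0.993, -0.005], [0.993, -0.12, 0.004], [0.004, -0.005, -1.0]]
ft_force: [-0.7, 0.3, 0.5]
grip_width: 0.0321
grip_force: 0.0
clock: 7.2
eef_pos: [0.4279, -0.2348, 0.0431]
tool_rot: [[0.12, 0.993, 0.001], [0.993, -0.12, -0.001], [-0.001, 0.001, -1.0]]
ft_force: [-0.2, 1.2, 2.2]
grip_width: 0.0138
grip_force: 15.0
```

Scaled: -0.04 m is -0.8, 0.0338 m is 0.676, -8.5 degrees / 60 = -0.1417.

```bash
echo '[{"trans":[0,0,-0.4]},{"trans":[0,0,-0.8]},{"trans":[0,0,-0.8]},{"trans":[0,0,-0.4],"rotvec":[0,0,-0.1417]},{"trans":[0.676,0.638,0]},{"trans":[0.676,0.638,0]},{"trans":[0.676,0.638,0]},{"trans":[0.676,0.638,0]},{"trans":[0.676,0.638,0]},{"trans":[0.676,0.638,0]}]' | python3 -m crank
echo '[{},{},{}]' | python3 -m crank
python3 - <<'E'
from h import *
s=state();snap('scene','s3');p=s['eef_pos'];print(p,s['ft_force'])
face('s3',p[0],p[1],p[2]-.0311,1.55,'f3')
E
```

```text
clock: 8.2
eef_pos: [0.614, -0.0246, 0.1622]
tool_rot: [[-0.028, 1.0, -0.0], [1.0, 0.028, -0.0], [-0.0, -0.0, -1.0]]
ft_force: [0.5, -0.2, -1.3]
grip_width: 0.0139
grip_force: 15.0
clock: 8.5
eef_pos: [0.6124, -0.027, 0.162]
tool_rot: [[-0.027, 1.0, -0.001], [1.0, 0.027, -0.0], [-0.0, -0.001, -1.0]]
ft_force: [-0.9, 0.6, -0.0]
grip_width: 0.014
grip_force: 15.0
[ 0.6124289  -0.0269781   0.16203615] [-0.8598393   0.59099252 -0.0096826 ]
-6 [21, 18, 19, 18, 14, 10, 8, 7, 6]
-5 [21, 18, 19, 24, 26, 26, 24, 21, 19]
-4 [23, 25, 31, 39, 43, 45, 44, 41, 36]
-3 [41, 43, 48, 59, 69, 75, 75, 72, 65]
-2 [43, 46, 60, 81, 98, 107, 106, 99, 88]
-1 [26, 45, 77, 110, 135, 146, 144, 132, 116]
0 [38, 65, 102, 138, 162, 171, 165, 150, 130]
1 [51, 89, 137, 179, 204, 209, 197, 174, 148]
2 [50, 98, 156, 203, 229, 230, 213, 184, 152]
3 [55, 114, 180, 231, 256, 253, 231, 197, 159]
4 [66, 123, 188, 238, 262, 259, 236, 201, 163]
5 [69, 115, 176, 225, 249, 249, 229, 197, 161]
6 [59, 103, 162, 210, 235, 236, 218, 189, 155]
7 [34, 80, 133, 174, 194, 194, 178, 152, 123]
8 [29, 71, 117, 152, 168, 166, 151, 127, 100]
```

Scaled: 0.02 m is 0.4, 0.002 m is 0.04.

```bash
echo '[{"trans":[0,0.02,0.4]},{"trans":[0,0,0.3]},{"trans":[0,0,0.2]},{"trans":[0,0,0.04]},{},{}]' | python3 -m crank
echo '[{"trans":[0,0,0.02]},{"trans":[0,0,0.02]},{},{}]' | python3 -m crank
```

```text
clock: 9.15
eef_pos: [0.6146, -0.0265, 0.1161]
tool_rot: [[-0.028, 1.0, 0.001], [1.0, 0.028, -0.0], [-0.0, 0.001, -1.0]]
ft_force: [-0.3, -0.4, 0.4]
grip_width: 0.0138
grip_force: 15.0
clock: 9.55
eef_pos: [0.6142, -0.0263, 0.1134]
tool_rot: [[-0.028, 1.0, 0.0], [1.0, 0.028, -0.0], [-0.0, 0.0, -1.0]]
ft_force: [-1.2, -1.0, -0.6]
grip_width: 0.0135
grip_force: 15.0
```

Scaled: 0.001 m is 0.02.

```bash
echo '[{"trans":[0,0,0.02]},{"trans":[0,0,0.02]},{},{}]' | python3 -m crank
echo '[{"trans":[0,0,0.02]},{},{}]' | python3 -m crank
```

```text
clock: 9.95
eef_pos: [0.6141, -0.0263, 0.1112]
tool_rot: [[-0.028, 1.0, -0.0], [1.0, 0.028, 0.0], [0.0, -0.0, -1.0]]
ft_force: [-0.1, 0.8, -0.2]
grip_width: 0.0139
grip_force: 15.0
clock: 10.25
eef_pos: [0.6143, -0.0264, 0.1108]
tool_rot: [[-0.028, 1.0, 0.0], [1.0, 0.028, -0.0], [-0.0, 0.0, -1.0]]
ft_force: [-0.6, 0.9, 3.3]
grip_width: 0.0136
grip_force: 15.0
```

Scaled: 0.0015 m is 0.03.

```bash
for i in 1 2; do echo '[{"trans":[0.03,0,0]},{"trans":[0.03,0,0]},{"trans":[0.03,0,0]},{"trans":[0.03,0,0]},{}]' | python3 -m crank | sed -n '2p;4p'; done
echo '[{"trans":[0,0,-0.4]},{"trans":[0,0,-0.6]},{},{}]' | python3 -m crank
```

```text
eef_pos: [0.6146, -0.0205, 0.1109]
ft_force: [-0.8, -2.6, 4.4]
eef_pos: [0.6141, -0.0142, 0.1107]
ft_force: [0.4, -2.3, 5.0]
clock: 11.65
eef_pos: [0.6131, -0.0135, 0.1592]
tool_rot: [[-0.028, 1.0, -0.001], [1.0, 0.028, 0.001], [0.001, -0.001, -1.0]]
ft_force: [-0.9, 0.1, -0.3]
grip_width: 0.0139
grip_force: 15.0
```

Scaled: 0.05 m is 1, -0.0359 m is -0.718, 8.5 degrees / 60 = 0.1417.

```bash
echo '[{"trans":[-0.718,-0.638,0]},{"trans":[-0.718,-0.638,0]},{"trans":[-0.718,-0.638,0]},{"trans":[-0.718,-0.638,0]},{"trans":[-0.718,-0.638,0]},{"trans":[-0.718,-0.638,0]},{"rotvec":[0,0,0.1417]},{"trans":[0,0,1]},{},{}]' | python3 -m crank
echo '[{},{}]' | python3 -m crank
```

```text
clock: 12.65
eef_pos: [0.4272, -0.2334, 0.1084]
tool_rot: [[0.12, 0.993, -0.004], [0.993, -0.12, 0.004], [0.004, -0.004, -1.0]]
ft_force: [-0.3, -0.1, -1.5]
grip_width: 0.0139
grip_force: 15.0
clock: 12.85
eef_pos: [0.4295, -0.2354, 0.1119]
tool_rot: [[0.119, 0.993, 0.002], [0.993, -0.119, -0.002], [-0.001, 0.002, -1.0]]
ft_force: [-0.7, 0.4, -1.6]
grip_width: 0.0142
grip_force: 15.0
```

Scaled: 0.03 m is 0.6, -0.0015 m is -0.03.

```bash
echo '[{"trans":[0,-0.03,0.6]},{"trans":[0,0,0.4]},{"trans":[0,0,0.2]},{"trans":[0,0,0.14]},{},{}]' | python3 -m crank
echo '[{},{},{}]' | python3 -m crank 0.032
echo '[{"trans":[0,0,-0.6]},{"trans":[0,0,-0.8]},{"trans":[0,-0.46,0]},{"trans":[0,-0.45,0]},{},{},{}]' | python3 -m crank
```

```text
clock: 13.45
eef_pos: [0.4277, -0.2353, 0.0443]
tool_rot: [[0.12, 0.993, 0.001], [0.993, -0.12, -0.001], [-0.001, 0.001, -1.0]]
ft_force: [-0.6, 0.1, -0.5]
grip_width: 0.0141
grip_force: 15.0
clock: 13.75
eef_pos: [0.4273, -0.235, 0.0438]
tool_rot: [[0.12, 0.993, 0.001], [0.993, -0.12, -0.001], [-0.0, 0.001, -1.0]]
ft_force: [-0.1, 0.0, 0.3]
grip_width: 0.0314
grip_force: 0.0
clock: 14.45
eef_pos: [0.3825, -0.2296, 0.1135]
tool_rot: [[0.12, 0.993, 0.0], [0.993, -0.12, -0.0], [-0.0, 0.0, -1.0]]
ft_force: [-0.3, 0.5, 0.7]
grip_width: 0.0321
grip_force: 0.0
```

Scaled: 0.03 m is 0.6, 0.025 m is 0.5.

```bash
echo '[{"trans":[0,0,0.6]},{"trans":[0,0,0.5]},{"trans":[0,0,0.3]},{},{}]' | python3 -m crank
echo '[{},{},{},{},{}]' | python3 -m crank 0 15
```

```text
clock: 14.95
eef_pos: [0.3824, -0.2295, 0.0435]
tool_rot: [[0.12, 0.993, -0.0], [0.993, -0.12, 0.0], [0.0, -0.0, -1.0]]
ft_force: [-0.3, 0.5, -0.4]
grip_width: 0.0321
grip_force: 0.0
clock: 15.45
eef_pos: [0.3824, -0.2299, 0.0442]
tool_rot: [[0.12, 0.993, 0.001], [0.993, -0.12, -0.001], [-0.001, 0.001, -1.0]]
ft_force: [0.4, 0.3, 4.5]
grip_width: 0.0139
grip_force: 15.0
```

Scaled: -0.045 m is -0.9, 0.0338 m is 0.676, -8.5 degrees / 60 = -0.1417.

```bash
echo '[{"trans":[0,0,-0.6]},{"trans":[0,0,-0.9]},{"trans":[0,0,-0.9],"rotvec":[0,0,-0.1417]},{"trans":[0.56,0.676,0]},{"trans":[0.56,0.676,0]},{"trans":[0.56,0.676,0]},{"trans":[0.56,0.676,0]},{"trans":[0.56,0.676,0]},{"trans":[0.56,0.676,0]},{"trans":[0.56,0.676,0]}]' | python3 -m crank
echo '[{},{},{}]' | python3 -m crank
python3 - <<'E'
from h import *
s=state();snap('scene','s4');p=s['eef_pos'];print(p,s['ft_force'])
face('s4',p[0],p[1],p[2]-.0315,1.55,'f4')
E
```

```text
clock: 16.45
eef_pos: [0.6136, -0.0252, 0.1627]
tool_rot: [[-0.028, 1.0, -0.001], [1.0, 0.028, 0.0], [0.0, -0.001, -1.0]]
ft_force: [0.3, -0.9, -0.6]
grip_width: 0.0138
grip_force: 15.0
clock: 16.75
eef_pos: [0.612, -0.0273, 0.1628]
tool_rot: [[-0.027, 1.0, -0.001], [1.0, 0.027, 0.0], [0.0, -0.001, -1.0]]
ft_force: [-0.2, 0.1, -0.4]
grip_width: 0.0142
grip_force: 15.0
[ 0.61198435 -0.02732608  0.16282795] [-0.20965835  0.07698971 -0.42118406]
-6 [14, 19, 24, 30, 36, 41, 44, 46, 46]
-5 [11, 18, 28, 40, 52, 62, 69, 73, 73]
-4 [9, 19, 37, 57, 76, 89, 97, 100, 98]
-3 [11, 20, 46, 78, 107, 128, 139, 140, 134]
-2 [24, 34, 61, 98, 133, 159, 171, 171, 162]
-1 [18, 46, 88, 137, 180, 211, 225, 223, 210]
0 [1, 40, 93, 152, 203, 238, 254, 252, 237]
1 [25, 27, 98, 173, 238, 281, 300, 298, 281]
2 [28, 25, 101, 182, 252, 298, 319, 317, 300]
3 [16, 36, 113, 196, 267, 315, 336, 334, 314]
4 [18, 35, 111, 195, 266, 314, 335, 332, 311]
5 [25, 35, 108, 187, 256, 302, 322, 318, 297]
6 [30, 40, 105, 179, 243, 286, 304, 300, 279]
7 [32, 43, 93, 152, 204, 239, 254, 250, 232]
8 [24, 40, 88, 139, 181, 208, 218, 214, 198]
```

Scaled: 0.025 m is 0.5, 0.015 m is 0.3.

```bash
echo '[{"trans":[0,0.03,0.5]},{"trans":[0,0,0.3]},{"trans":[0,0,0.16]},{"trans":[0,0,0.02]},{}]' | python3 -m crank
echo '[{"trans":[0,0,0.02]},{"trans":[0,0,0.02]},{"trans":[0,0,0.02]},{},{}]' | python3 -m crank
```

```text
clock: 17.3
eef_pos: [0.6144, -0.027, 0.1146]
tool_rot: [[-0.028, 1.0, 0.0], [1.0, 0.028, -0.0], [-0.0, 0.0, -1.0]]
ft_force: [-0.1, -0.0, -0.2]
grip_width: 0.0137
grip_force: 15.0
clock: 17.8
eef_pos: [0.6144, -0.0268, 0.1114]
tool_rot: [[-0.028, 1.0, 0.0], [1.0, 0.028, -0.0], [-0.0, 0.0, -1.0]]
ft_force: [-0.1, 0.1, -1.5]
grip_width: 0.0138
grip_force: 15.0
```

Scaled: 0.0005 m is 0.01, -0.0003 m is -0.006.

```bash
for i in 1 2; do echo '[{"trans":[-0.004,-0.006,0.01]},{"trans":[-0.004,0,0.01]},{},{}]' | python3 -m crank | sed -n '2p;4p'; done
```

```text
eef_pos: [0.6141, -0.0272, 0.1103]
ft_force: [-0.2, -0.2, -1.4]
eef_pos: [0.6138, -0.0276, 0.1093]
ft_force: [-0.1, 0.1, -0.7]
```

Scaled: 0.0005 m is 0.01.

```bash
for i in 1 2; do echo '[{"trans":[0,0,0.01]},{"trans":[0,0,0.01]},{},{}]' | python3 -m crank | sed -n '2p;4p'; done
```

```text
eef_pos: [0.6138, -0.0276, 0.1083]
ft_force: [-1.0, -0.6, -0.4]
eef_pos: [0.6139, -0.0276, 0.1077]
ft_force: [-1.9, 0.6, 2.0]
```

The manual's scale: shifts go in shares of 50 mm and turns go in shares of 60 degrees. Converting my numbers, 0.0005 m is 0.01, 0.0003 m is 0.006.

```bash
echo '[{"trans":[0,0,0.01]},{"trans":[0,0,0.006]},{},{},{},{},{},{}]' | python3 -m crank | sed -n '2p;4p'; echo '[{},{}]' | python3 -m crank
python3 - <<'E'
from h import *
# tray slot battens from wide views
for f in('side0','scene0'):
    P=cloud(f);m=np.isfinite(P[...,0])&(abs(P[...,0]-.455)<.045)&(P[...,1]>.11)&(P[...,1]<.3)&(P[...,2]>.031)&(P[...,2]<.045)
    n,L,st,_=cv2.connectedComponentsWithStats(m.astype(np.uint8))
    for i in range(1,n):
        if st[i,4]>25: q=P[L==i];print(f,st[i,4],cv2.minAreaRect((q[:,:2]*1000).astype(np.float32)),q[:,2].mean())
E
```

```text
eef_pos: [0.614, -0.0276, 0.1077]
ft_force: [-3.0, 0.8, 8.2]
clock: 20.4
eef_pos: [0.614, -0.0276, 0.1077]
tool_rot: [[-0.028, 1.0, 0.0], [1.0, 0.028, -0.0], [-0.0, 0.0, -1.0]]
ft_force: [-2.9, 0.7, 7.7]
grip_width: 0.0138
grip_force: 15.0
side0 212 ((468.44482421875, 211.40736389160156), (101.84122467041016, 13.938499450683594), 84.03826904296875) 0.0352327631120978
side0 211 ((443.5059509277344, 213.78848266601562), (102.40502166748047, 13.840085983276367), 84.11117553710938) 0.03528799815350759
side0 41 ((467.33843994140625, 294.2143249511719), (34.68998336791992, 10.069225311279297), 1.6555955410003662) 0.03803749142975378
scene0 57 ((459.6896057128906, 272.25823974609375), (80.56773376464844, 16.956222534179688), 5.060619354248047) 0.037907596997526834
scene0 213 ((454.96514892578125, 219.7847442626953), (76.56240844726562, 46.544803619384766), 80.92662811279297) 0.035992818935349
```

Scaled: -0.045 m is -0.9, 0.0364 m is 0.728, 7.5 degrees / 60 = 0.125.

```bash
echo '[{"trans":[0,0,-0.4]},{"trans":[0,0,-0.9]},{"trans":[0,0,-0.4]},{"trans":[0.728,-0.612,0]},{"trans":[0.728,-0.612,0]},{"trans":[0.728,-0.612,0]},{"trans":[0.728,-0.612,0]},{"trans":[0.728,-0.612,0],"rotvec":[0,0,0.125]},{},{}]' | python3 -m crank
python3 - <<'E'
from h import *
im=snap('wrist','w5');P=cloud('w5')
m=np.isfinite(P[...,0])&(abs(P[...,0]-.455)<.045)&(P[...,1]>.13)&(P[...,1]<.3)&(P[...,2]>.031)&(P[...,2]<.045)
n,L,st,_=cv2.connectedComponentsWithStats(m.astype(np.uint8))
for i in range(1,n):
    if st[i,4]>25: q=P[L==i];print(st[i],cv2.minAreaRect((q[:,:2]*1000).astype(np.float32)),q[:,2].mean())
print(state()['eef_pos'])
cv2.imwrite('pics/w5b.png',cv2.resize(im,(800,600)))
E
```

```text
clock: 21.4
eef_pos: [0.4555, 0.1506, 0.1915]
tool_rot: [[0.1, 0.995, 0.001], [0.995, -0.1, -0.0], [-0.0, 0.001, -1.0]]
ft_force: [-0.1, -1.1, -0.7]
grip_width: 0.0137
grip_force: 15.0
[230  72  80   3 207] ((461.1593017578125, 275.3641052246094), (0.7238249778747559, 77.30126953125), 84.01278686523438) 0.03888410073526378
[ 252   89   15   98 1314] ((443.1333923339844, 213.21876525878906), (99.27767181396484, 14.067188262939453), 84.0061264038086) 0.03607772761581621
[ 277   89   14   98 1219] ((468.26025390625, 210.6371307373047), (99.30004119873047, 13.572274208068848), 84.18926239013672) 0.036077680049355965
[0.45614636 0.14990082 0.19157509]
```

View pics/w5b.png

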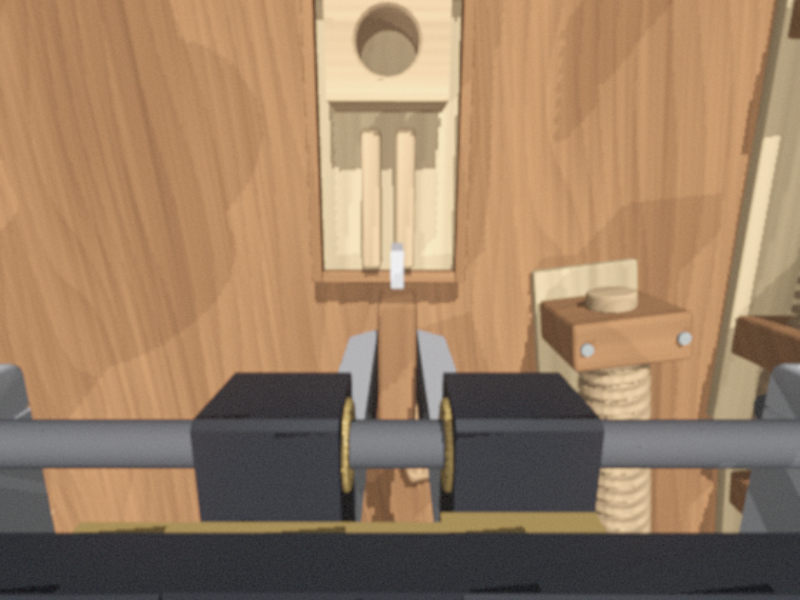

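Scaled: 0.045 m is 0.9, 0.0313 m is 0.626.

```bash
echo '[{"trans":[0.6,-0.066,0]},{"trans":[0.626,-0.066,0]},{"trans":[0,0,0.9]},{"trans":[0,0,0.9]},{},{},{}]' | python3 -m crank
```

```text
clock: 22.15
eef_pos: [0.4579, 0.2116, 0.1041]
tool_rot: [[0.104, 0.995, 0.004], [0.995, -0.104, 0.001], [0.001, 0.004, -1.0]]
ft_force: [-0.4, -0.2, -0.1]
grip_width: 0.0142
grip_force: 15.0
```

Scaled: 0.02 m is 0.4, -0.002 m is -0.04.

```bash
echo '[{"trans":[0,-0.04,0.4]},{},{}]' | python3 -m crank | sed -n 2p
echo '[{"trans":[0,0,0.1]},{}]' | python3 -m crank
```

```text
eef_pos: [0.4547, 0.212, 0.0833]
clock: 22.65
eef_pos: [0.4539, 0.212, 0.077]
tool_rot: [[0.103, 0.995, 0.001], [0.995, -0.103, 0.0], [0.0, 0.001, -1.0]]
ft_force: [0.0, -0.6, -0.2]
grip_width: 0.0141
grip_force: 15.0
```

Scaled: 0.0015 m is 0.03.

```bash
echo '[{"trans":[0,0.03,0]},{},{}]' | python3 -m crank | sed -n 2p
echo '[{"trans":[0,0,0.2]},{"trans":[0,0,0.2]},{"trans":[0,0,0.14]},{},{}]' | python3 -m crank | sed -n '2p;4p'
```

```text
eef_pos: [0.4552, 0.2118, 0.0767]
eef_pos: [0.4548, 0.2117, 0.0491]
ft_force: [0.6, 0.3, -1.0]
```

Scaled: 0.003 m is 0.06, 0.0012 m is 0.024.

```bash
echo '[{"trans":[0,0.01,0.06]},{"trans":[0,0,0.024]},{},{}]' | python3 -m crank | sed -n '2p;4p'
echo '[{},{},{}]' | python3 -m crank 0.032 | sed -n '2p;4p'
echo '[{"trans":[0,0,-0.6]},{"trans":[0,0,-0.9]},{"trans":[0,0,-0.9]},{"trans":[-0.8,0,-0.4]},{"trans":[-1,0,0]},{"trans":[-1,0,0]},{"trans":[-1,0,0]},{"trans":[-1,0,0]},{"trans":[-1,0,0]},{}]' | python3 -m crank
python3 - <<'E'
from h import *
snap('wrist','w6');leaves('w6');im=snap('side','d6')
P=cloud('d6');m=np.isfinite(P[...,0])&(abs(P[...,0]-.455)<.03)&(P[...,1]>.15)&(P[...,1]<.25)&(P[...,2]>.06)&(P[...,2]<.09)
q=P[m];print(len(q),cv2.minAreaRect((q[:,:2]*1000).astype(np.float32)),q[:,2].mean())
cv2.imwrite('pics/d6b.png',cv2.resize(im[110:370,230:430],(600,780))[:600])
cv2.imwrite('pics/d6b.png',cv2.resize(im[120:360,240:420],(450,600)))
E
```

```text
eef_pos: [0.4556, 0.2117, 0.0455]
ft_force: [-0.1, -0.1, -0.3]
eef_pos: [0.4556, 0.2118, 0.0455]
ft_force: [-1.0, 0.1, -0.4]
clock: 25.15
eef_pos: [0.4253, -0.0816, 0.1858]
tool_rot: [[0.111, 0.994, 0.001], [0.994, -0.111, -0.002], [-0.002, 0.001, -1.0]]
ft_force: [0.8, 1.1, -0.4]
grip_width: 0.032
grip_force: 0.0
[289 328  14  37 496] c 427.5 -238.4 size 45.4 14.0 yaw -7.15 z 0.0711
135 ((456.5455017089844, 212.6300048828125), (57.84975051879883, 13.949134826660156), 84.25956726074219) 0.06964217630620381
```

View pics/d6b.png

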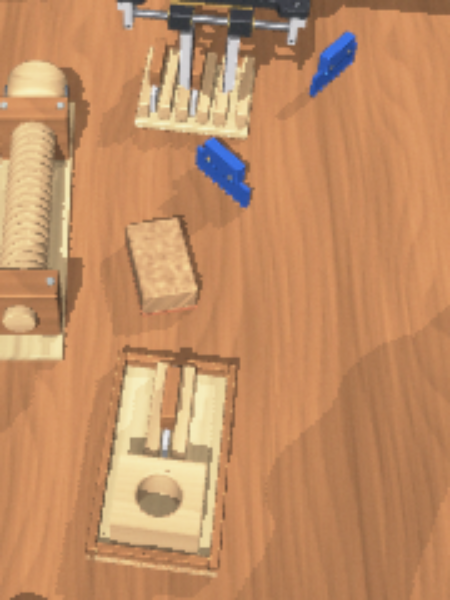

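Scaled: -0.045 m is -0.9, -0.02 m is -0.4.

```bash
echo '[{"trans":[-0.9,0,-0.4]},{"trans":[-0.9,0,-0.4]},{"trans":[-0.9,0,-0.4]},{},{},{}]' | python3 -m crank
python3 - <<'E'
from h import *
snap('wrist','w7');leaves('w7')
E
```

```text
clock: 25.85
eef_pos: [0.412, -0.2088, 0.2442]
tool_rot: [[0.1, 0.995, -0.001], [0.995, -0.1, 0.002], [0.002, -0.001, -1.0]]
ft_force: [0.3, 1.4, -0.4]
grip_width: 0.0318
grip_force: 0.0
[287 190  14  48 573] c 428.0 -234.9 size 55.5 14.0 yaw -7.12 z 0.0712
[327 191  16  48 611] c 475.9 -240.7 size 56.1 14.4 yaw -6.92 z 0.071
[251 350  52  15 568] c 388.5 -428.9 size 21.5 68.1 yaw 79.83 z 0.0651
```

Both returned leaves stand upright on the rack floor, and the fitting leaf is in the tray slot.

```bash
python3 -c "
from station import sign_off
print(sign_off())"
```

```text
the job is handed in; nothing more can be done
None
```

The job is handed in at about 26 s: the nearest screw took leaf_3 (12 mm pitch), which seated fully home and was held there about 1 s at roughly 8 N; it now stands in the job tray's slot, leaf_1 and leaf_2 are back upright in the rack, leaf_2 stayed on the crests when I meshed it, and leaf_1 I ruled out from the camera picture (10 mm teeth) without trying it on the thread.

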